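Teapot on the serving board, spout to the cup

TASK

Pick up the steel teapot by its overhead handle and set it down gently, upright, in the middle of the round cork mat on the marble serving board, turned so that its spout points straight at the white cup standing on that board. The other steel pot, which has the same handle but no spout, and the cup stay where they are.

Things in the scene. Friction and masses are not known exactly. Their poses are not given: they have to be found in the camera images.
- teapot_mid (a point): Steel teapot, loose, under 0.8 kg, body 110 mm wide, fixed lid with knob (top at 107 mm). Point on its vertical axis, 80 mm above its underside; z up, x to the spout (tip 103 mm out, 90 mm above underside). Overhead hoop handle in the x-z plane; its top is a black grip bar along x, centred 70 mm above this point: 64 mm long, 14 wide (y), 16 high, free below for 34 mm.
- board: White marble serving board, fixed, 370 x 170 mm, 12 mm thick, with a tongue at one end and a fixed round cork mat 130 mm wide, 4 mm thick. Origin on the worktop under the mat's centre; the mat's top is 16 mm above it. x runs along the board from the mat to the cup and tongue, z up.
- cup: White ceramic cup without handle, loose, 74 mm across and 62 mm high, standing on the marble board 190 to 220 mm from the mat's centre. Origin at the centre of its underside.
- pail: Lidded steel sugar pot, loose, straight-sided, 104 mm across and 87 mm high with the same overhead hoop handle (grip bar centre 150 mm above its underside, along its x) and no spout. Origin at the centre of its underside. To be left alone.
Things that resemble listed ones, but are neither listed nor needed, are in the scene too. Leave any turquoise or yellow look-alike of the part that bears teapot_mid alone.

How it is judged:
At the end, for the whole second after the job is handed in: The teapot stands at rest and upright on the cork mat, its axis within 20 mm of the mat's centre, with the spout towards the cup: the line through the spout passes within 50 mm of the cup's centre (about 14 degrees either way) (horizontal distance between teapot_mid and board below 0.02 m and z of teapot_mid in the frame of board between 0.09 and 0.102 m and angle between teapot_mid's own z axis and vertical below 0.1 rad and x of cup in the frame of teapot_mid above 0.1 m and y of cup in the frame of teapot_mid between -0.05 and 0.05 m and linear speed of teapot below 0.02 m/s); the robot touches nothing.
It fails at once if the cup was moved more than 20 mm (distance of cup from where it was at the start of the episode above 0.02 m).
It fails at once if the other steel pot was moved more than 25 mm (distance of pail from where it was at the start of the episode above 0.025 m).
It fails at once if the teapot was dropped or banged down onto the board (moving faster than 0.35 m/s within the last 2 cm above the mat) (horizontal distance between teapot_mid and board below 0.06 m and z of teapot_mid in the frame of board below 0.116 m and linear speed of teapot above 0.35 m/s).
It also fails if it takes over 32 s, if anything falls off the work surface, if the arm or the gripper's body presses on something with over 40 N, if the wrist force passes 120 N, or if a joint passes its speed limit or range.

ROBOT

A 7-joint arm with a two-finger parallel gripper is mounted at the origin on the work surface. World frame = base frame: x ahead of the robot, y to its left, z up, the work surface at z = 0. Lengths are in m, angles in rad, forces in N, time in s.
With the tool pointing down it reaches from about 0.4 to 0.85 m from the base axis. Payload 4.5 kg.
Tool frame: the origin (TCP) lies between the finger pads; the fingertips stand 19 mm ahead of it and the grasp point (between the pads) is the TCP; z points along the fingers, y is the direction in which the jaws open and shut (so a half turn about z gives the same grasp; the last joint's range is limited). The gripper opens to 88 mm and grips with 3 to 60 N. Pads are 18 mm wide; open, the fingers measure 123 mm over their backs; the gripper's body (75 mm by 187 mm) begins 45 mm behind the grasp point.
Start: joints at [-1.276, 0.689, -0.195, 1.565, 0.157, 0.902, -0.215], TCP at [0.161, 0.604, 0.258] pointing down, gripper open.
Joint ranges: [-3.01, 3.01], [-0.46, 2.08], [-1.47, 1.51], [0.13, 2.56], [-1, 4.14], [0.04, 2.09], [-2.66, 2.66]. Speed limits (rad/s): [2.57, 2.57, 3.14, 3.14, 3.14, 3.14, 3.14].

INTERFACE

Orientations are given as a unit quaternion [x, y, z, w].
In Python, from plant import status, snapshot, finish_job, cut_out, tip_of gives the robot as it stands. The module is installed in compiled form; this text tells all that it offers.
- The arm moves only by the tool carry_out, never from a script. Its arguments are lists of equal length, an entry for each row: "linear": the shift along the world's x, y, z in m, a list of three; "roll": the turn about the world's z in rad. A call has 1 to 8 rows; each row is the pose to reach, as a shift and turn from the pose measured when the call began; what a row does not reach only later rows make up. A row lasts 1/12 s, in which the tool goes at most 41.7 mm and 7.16 degrees, less where a joint would pass 70% of its speed; a pose out of reach is approached as far as the arm can. A call with a gripper value outside its range is refused whole. "gripper" is the opening, from 0 (shut) to 1 (fully open), set as the call begins (left out, the last holds). The fingers move at their own pace and stop on an object; "grip_force" is the grip in N (left out, the last holds). Time passes only in rows, so rows that repeat a pose let the fingers close. It gives the time, the measured TCP pose, the force and the opening at its end, in the units of the state.
- status.get_state(): the state, without advancing time (a new reading comes with each control period).
- snapshot(name): name is "scene" or "top" or "wrist"; returns a dict with "img" (384x512x3 uint8, red, green, blue), "range_z" (384x512 float32, m along the optical axis (not along the pixel's ray), 0 where there is no reading), "fx", "fy", "cx", "cy" (pixels), "world_from_camera" (4x4, takes a point from camera to world coordinates). Camera axes: x right, y down, z forward; pixel columns grow to the right and rows downward; lengths in m; the calibration is good to about 2 mm. A picture is of the moment at which its call begins.
- finish_job(): hands the job in, once; it reports no verdict.
Trained networks look in a picture, given as the dict that the camera call returned (one of the last four; its "shot" number tells which), for a name from the list of things; names that differ only in an ending like _2 or _b are one class to them, and where a whole thing is asked for, a point or a joint stands for the part that bears it (a point fixed in the world has none). Each returns a list of dicts, best first, with "confidence" (0 to 1); they miss things now and then, are a little off and sometimes report something else, mostly with a low value. They report only what shows in the picture. A call takes as long as a camera call. They do not tell look-alikes from the thing itself.
- cut_out(picture, query): "region" (384x512 bool, what is visible of it) and "pixel" ([column, row] in pixels, amid what is visible of it).
- tip_of(picture, query): "pixel" ([column, row] in pixels: a listed point, or the origin of a listed thing).
The state is a dict: "clock": time; "q": joint angles; "qd": joint speeds; "joint_torque": joint torques, N m; "tool_pos": TCP position; "eef_rot": TCP orientation; "contact_force": force on the tool from outside, world axes, zero at the start; "moment": the same for the moment, N m; "opening": opening from 0.0 (shut) to 1.0 (fully open).
Only numpy, scipy, OpenCV 4.12 (cv2) and the standard library are available. Lean on these libraries where they do the work, as an engineer would, in place of code of your own. Each camera call takes 0.05 s, during which the arm holds its last target.

## Working session

There is one attempt and no reset: what is moved stays moved. The work goes in short steps, Python scripts to look and compute and a tool call to move; the robot and the scene stay as the last step left them, time stands still between calls to the robot, and variables do not carry over. Pictures are saved under pics/ and viewed, and the job is handed in when it is done.

Besides the shell and the picture viewer there is one more tool, called after "Call:" by a JSON object that holds its "method" and its "body". carry_out: Moves the arm, as the interface text tells. Its arguments: {"type":"object","properties":{"linear":{"type":"array"},"roll":{"type":"array"},"gripper":{"type":"number"},"grip_force":{"type":"number"}},"required":["linear","roll"]}

```bash
mkdir -p pics; cat > h.py <<'E'
import numpy as np, cv2
from plant import status, snapshot, finish_job, cut_out, tip_of
def save(p,name,crop=None,scale=1):
    im=p["img"][:,:,::-1].copy()
    if crop: c0,r0,c1,r1=crop; im=im[r0:r1,c0:c1]
    if scale!=1: im=cv2.resize(im,None,fx=scale,fy=scale,interpolation=cv2.INTER_CUBIC)
    cv2.imwrite("pics/"+name,im)
def pts(p,mask=None):
    z=p["range_z"]; r,c=np.nonzero((z>0)&(mask if mask is not None else True))
    d=z[r,c]; P=np.c_[(c-p["cx"])/p["fx"]*d,(r-p["cy"])/p["fy"]*d,d]
    T=np.array(p["world_from_camera"]); return P@T[:3,:3].T+T[:3,3], c, r
def ray_at_z(p,px,zw):
    T=np.array(p["world_from_camera"]); d=T[:3,:3]@np.array([(px[0]-p["cx"])/p["fx"],(px[1]-p["cy"])/p["fy"],1]); o=T[:3,3]
    return o+d*(zw-o[2])/d[2]
E
python3 - <<'E'
from h import *
s=status.get_state(); print({k:np.round(v,3).tolist() for k,v in s.items()})
for n in ("scene","top"):
    p=snapshot(n); save(p,n+"0.png",scale=1.5)
    for q in ("teapot_mid","board","cup","pail"):
        print(n,q,"tip",[(np.round(t["pixel"]).tolist(),round(t["confidence"],2)) for t in tip_of(p,q)],"cut",[(np.round(t["pixel"]).tolist(),round(t["confidence"],2),int(t["region"].sum())) for t in cut_out(p,q)])
E
```

```text
{'clock': 0.0, 'q': [-1.276, 0.69, -0.195, 1.566, 0.157, 0.902, -0.215], 'qd': [0.0, 0.001, -0.001, -0.003, -0.001, 0.001, 0.0], 'joint_torque': [0.001, -52.757, -1.267, -15.343, -0.053, 0.007, 0.0], 'tool_pos': [0.161, 0.603, 0.257], 'eef_rot': [0.13, 0.992, -0.001, -0.0], 'contact_force': [-0.203, -0.547, -0.918], 'moment': [-0.063, -0.001, 0.014], 'opening': 0.997}
scene teapot_mid tip [([160.0, 197.0], 0.9), ([111.0, 184.0], 0.73), ([105.0, 254.0], 0.65), ([163.0, 144.0], 0.57)] cut [([106.0, 255.0], 0.81, 1401), ([111.0, 192.0], 0.68, 1232), ([163.0, 202.0], 0.66, 1133), ([166.0, 150.0], 0.66, 1059)]
scene board tip [([304.0, 212.0], 0.6)] cut [([332.0, 225.0], 0.63, 5183)]
scene cup tip [([362.0, 228.0], 0.72)] cut [([365.0, 221.0], 0.92, 520)]
scene pail tip [] cut [([226.0, 245.0], 0.9, 1180)]
top teapot_mid tip [([345.0, 247.0], 0.7), ([397.0, 196.0], 0.7), ([347.0, 181.0], 0.64), ([394.0, 130.0], 0.61)] cut [([348.0, 180.0], 0.71, 949), ([393.0, 133.0], 0.7, 947), ([343.0, 244.0], 0.67, 928), ([398.0, 195.0], 0.6, 962), ([189.0, 153.0], 0.32, 4901)]
top board tip [([212.0, 167.0], 0.85)] cut [([194.0, 152.0], 0.74, 4882), ([289.0, 129.0], 0.7, 784)]
top cup tip [([166.0, 138.0], 0.63)] cut [([160.0, 134.0], 0.9, 405), ([349.0, 182.0], 0.38, 934)]
top pail tip [([291.0, 134.0], 0.79)] cut [([290.0, 129.0], 0.79, 822)]
```

View pics/scene0.png

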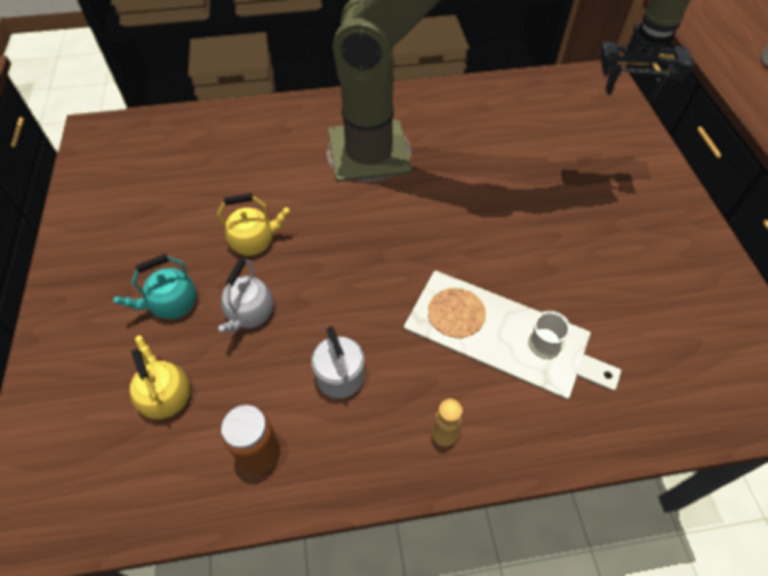

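View pics/top0.png

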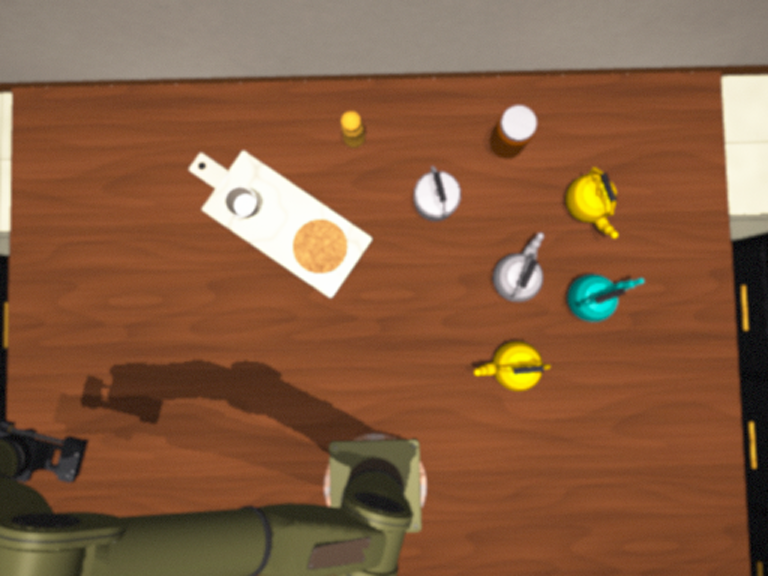

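The teapot-class finds in the raw top picture are grey (347,181), turquoise (397,196), yellow (345,247) and yellow (394,130). A pot without a spout, the pail, is at (291,134). The grey one at (347,181) is steel and has a spout, so it fits. I'll confirm it in a crop and measure.

```bash
python3 - <<'E'
from h import *
p=snapshot("top"); save(p,"crop_top.png",(270,90,430,210),4)
def fit(P):
    # handle bar points
    c=P.mean(0); u,s,v=np.linalg.svd(P[:,:2]-c[:2],full_matrices=False); return c,v[0],s
for q,near in (("teapot_mid",(347,181)),("pail",(290,130)),("cup",(160,134)),("board",(194,152))):
    c=min(cut_out(p,q),key=lambda t:np.hypot(*(np.array(t["pixel"])-near)))
    P,cc,rr=pts(p,c["region"]); im=p["img"][rr,cc].astype(int)
    print(q,"n",len(P),"zmax",P[:,2].max().round(3),"bounds",P.min(0).round(3),P.max(0).round(3))
    if q in("teapot_mid","pail"):
        for lo in (.13,.14): 
            B=P[(P[:,2]>lo)]; m,d,s=fit(B); print(" bar",lo,len(B),m.round(4),np.degrees(np.arctan2(d[1],d[0])).round(1),"mid",((B.min(0)+B.max(0))/2).round(3))
        t=[x for x in tip_of(p,q)]; t=min(t,key=lambda t:np.hypot(*(np.array(t["pixel"])-near)))
        print(" tip",ray_at_z(p,t["pixel"],.08 if q!="pail" else 0).round(3))
        if q=="teapot_mid":
            L=P[(P[:,2]>.07)&(P[:,2]<.105)]
            i=np.argmax(np.hypot(*(L[:,:2]-m[:2]).T)); v=L[i]-m; print(" spout far",L[i].round(3),np.degrees(np.arctan2(v[1],v[0])).round(1),np.hypot(*v[:2]))
    if q=="cup":
        B=P[P[:,2]>.06]; (x,y),r=cv2.minEnclosingCircle(B[:,:2].astype(np.float32)); print(" rim",len(B),x,y,r)
        print(" tip",ray_at_z(p,tip_of(p,q)[0]["pixel"],.012).round(3))
    if q=="board":
        print(" tip",ray_at_z(p,tip_of(p,q)[0]["pixel"],.0).round(3))
# cork by colour
hsv=cv2.cvtColor(p["img"],cv2.COLOR_RGB2HSV); 
P,cc,rr=pts(p); h=hsv[rr,cc]
w=np.hypot(cc-213,rr-164)<26
m=w&(h[:,1]>80)&(P[:,2]>.006)&(P[:,2]<.03)
(x,y),r=cv2.minEnclosingCircle(P[m,:2].astype(np.float32)); print("cork",m.sum(),P[m].mean(0),x,y,r)
E
```

```text
teapot_mid n 875 zmax 0.163 bounds [ 0.414 -0.384 -0.004] [ 0.554 -0.283  0.163]
 bar 0.13 116 [ 0.4639 -0.3361  0.1538] 153.7 mid [ 0.466 -0.337  0.147]
 bar 0.14 105 [ 0.4646 -0.3364  0.1558] 153.8 mid [ 0.465 -0.338  0.152]
 tip [ 0.466 -0.343  0.08 ]
 spout far [ 0.554 -0.383  0.091] -27.8 0.1009482156540503
pail n 841 zmax 0.164 bounds [ 0.604 -0.218 -0.005] [ 0.722 -0.106  0.164]
 bar 0.13 111 [ 0.6524 -0.1571  0.1542] -166.6 mid [ 0.654 -0.157  0.148]
 bar 0.14 103 [ 0.653  -0.1569  0.1557] -166.8 mid [ 0.652 -0.156  0.152]
 tip [ 0.658 -0.155  0.   ]
cup n 392 zmax 0.081 bounds [0.615 0.25  0.008] [0.685 0.32  0.081]
 rim 104 0.6501799821853638 0.2863367199897766 0.0367722325026989
 tip [0.652 0.292 0.012]
board n 5079 zmax 0.079 bounds [ 0.435 -0.007 -0.01 ] [0.783 0.418 0.079]
 tip [0.555 0.121 0.   ]
cork 1007 [0.55160489 0.11567049 0.01554867] 0.5517596006393433 0.11562945693731308 0.06309916079044342
```

View pics/crop_top.png

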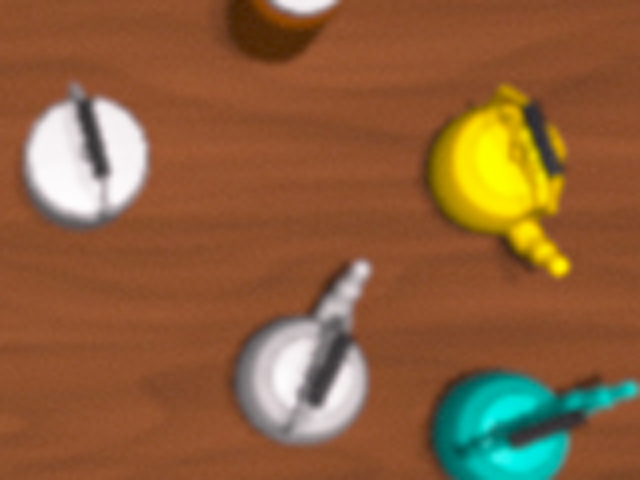

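The crop confirms it: the grey pot with a spout at (347,181) is the steel teapot, and the pail to its left has no spout. The teapot axis is at about (0.466,-0.338) with its heading at -27°. The mat is at (0.552,0.116), the cup at (0.650,0.286), and the heading needed is about 60°. I'll swing over in an arc.

Call:
{"method": "carry_out", "body": {"linear": [[0.04,-0.02,0.01],[0.08,-0.04,0.02],[0.11,-0.06,0.02],[0.145,-0.08,0.03],[0.18,-0.1,0.03],[0.21,-0.125,0.03],[0.24,-0.15,0.03],[0.26,-0.185,0.03]], "roll": [-0.02,-0.05,-0.08,-0.1,-0.13,-0.16,-0.2,-0.2], "gripper": 1.0}}

```text
clock: 2.02
tool_pos: [0.4241, 0.4187, 0.2878]
eef_rot: [0.23, 0.973, 0.001, 0.001]
contact_force: [1.9, 0.4, 0.1]
opening: 0.998
```

Call:
{"method": "carry_out", "body": {"linear": [[0.02,-0.035,0],[0.04,-0.07,0],[0.06,-0.105,0],[0.075,-0.14,0],[0.09,-0.18,0],[0.1,-0.22,0],[0.105,-0.26,0],[0.11,-0.3,0]], "roll": [0,0,0,0,0,0,0,0]}}

```text
clock: 2.68
tool_pos: [0.5344, 0.1165, 0.2879]
eef_rot: [0.23, 0.973, 0.001, 0.001]
contact_force: [1.2, 0.5, -0.4]
opening: 0.996
```

Call:
{"method": "carry_out", "body": {"linear": [[0,-0.04,0],[0,-0.08,0],[0,-0.12,0],[-0.01,-0.16,0],[-0.02,-0.2,0],[-0.03,-0.24,0],[-0.04,-0.28,0],[-0.05,-0.32,0]], "roll": [0,0,0,0,0,0,0,0]}}

```text
clock: 3.35
tool_pos: [0.4837, -0.2053, 0.2881]
eef_rot: [0.23, 0.973, 0.001, 0.001]
contact_force: [1.2, -0.3, -0.2]
opening: 0.999
```

```bash
python3 - <<'E'
from h import *
from scipy.spatial.transform import Rotation as R
s=status.get_state(); y=R.from_quat(s["eef_rot"]).as_matrix()[:,1]
print(s["clock"],np.round(s["tool_pos"],4),np.round(s["q"],2),"jaw deg",np.degrees(np.arctan2(y[1],y[0])))
E
```

```text
3.35 [ 0.4837 -0.2053  0.2881] [ 0.46  0.52 -0.22  1.83  0.15  0.81  1.27] jaw deg 63.43685697046121
```

Call:
{"method": "carry_out", "body": {"linear": [[-0.005,-0.035,0],[-0.01,-0.07,-0.01],[-0.014,-0.1,-0.02],[-0.018,-0.132,-0.03],[-0.018,-0.132,-0.03],[-0.018,-0.132,-0.03]], "roll": [0,0,0,0,0,0]}}

```text
clock: 3.85
tool_pos: [0.4644, -0.3394, 0.2573]
eef_rot: [0.232, 0.973, 0.001, 0.001]
contact_force: [-0.4, 0.1, 0.2]
opening: 0.998
```

```bash
python3 - <<'E'
from h import *
s=status.get_state(); print(s["clock"],np.round(s["tool_pos"],4))
p=snapshot("wrist"); save(p,"wrist1.png",scale=1.5)
for q in cut_out(p,"teapot_mid"):
    P,cc,rr=pts(p,q["region"]); print(np.round(q["pixel"]),round(q["confidence"],2),p["img"][rr,cc].mean(0).round())
P,cc,rr=pts(p); 
m=(P[:,2]>.14)&(P[:,2]<.17)&(np.hypot(P[:,0]-.466,P[:,1]+.337)<.05)&(p["img"][rr,cc].max(1)<90)
B=P[m]; print(len(B), B.min(0),B.max(0)) 
if len(B):
    r=cv2.minAreaRect(B[:,:2].astype(np.float32)); print(r, cv2.boxPoints(r))
E
```

```text
3.85 [ 0.4644 -0.3394  0.2573]
[172.  14.] 0.88 [184. 163.  72.]
[259. 174.] 0.69 [109. 108. 107.]
[189. 333.] 0.66 [203. 180.  82.]
[ 96. 198.] 0.56 [ 66. 153. 145.]
1579 [ 0.43880252 -0.35613468  0.14309893] [ 0.49899979 -0.31846319  0.15898168]
((0.46863657236099243, -0.337537556886673), (0.01368890143930912, 0.06357221305370331), 63.743614196777344) [[ 0.43710214 -0.329614  ]
 [ 0.49411517 -0.35773763]
 [ 0.500171   -0.3454611 ]
 [ 0.44315797 -0.31733748]]
```

View pics/wrist1.png

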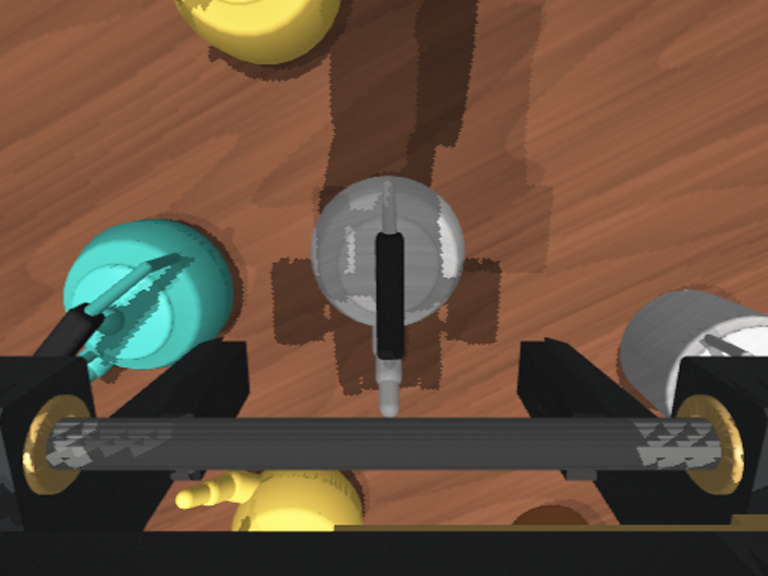

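The wrist view shows the steel pot under the gripper. Its black bar runs upright from (388,235) to (388,355), the spout is below at (388,400), and the jaws are clear on both sides. The bar centre is at (0.4686,-0.3375). I'll descend.

Call:
{"method": "carry_out", "body": {"linear": [[0.004,0.002,-0.03],[0.004,0.002,-0.06],[0.004,0.002,-0.085],[0.004,0.002,-0.1],[0.004,0.002,-0.108],[0.004,0.002,-0.108],[0.004,0.002,-0.108]], "roll": [0,0,0,0,0,0,0]}}

```text
clock: 4.53
tool_pos: [0.4711, -0.3336, 0.1509]
eef_rot: [0.229, 0.974, 0.002, 0.002]
contact_force: [0.2, -0.3, 0.1]
opening: 1.0
```

Call:
{"method": "carry_out", "body": {"linear": [[0,0,0],[0,0,0],[0,0,0],[0,0,0],[0,0,0],[0,0,0],[0,0,0],[0,0,0]], "roll": [0,0,0,0,0,0,0,0], "gripper": 0.0, "grip_force": 40}}

```text
clock: 5.2
tool_pos: [0.4711, -0.3336, 0.1509]
eef_rot: [0.229, 0.974, 0.002, 0.002]
contact_force: [-0.3, 0.5, -0.1]
opening: 0.422
```

Call:
{"method": "carry_out", "body": {"linear": [[0,0,0],[0,0,0],[0,0,0],[0,0,0],[0,0,0],[0,0,0],[0,0,0],[0,0,0]], "roll": [0,0,0,0,0,0,0,0]}}

```text
clock: 5.87
tool_pos: [0.471, -0.3341, 0.1511]
eef_rot: [0.229, 0.973, 0.002, 0.002]
contact_force: [-2.6, -2.7, 2.8]
opening: 0.153
```

Call:
{"method": "carry_out", "body": {"linear": [[0,0,0.005],[0,0,0.015],[0,0,0.03],[0,0,0.05],[0,0,0.08],[0,0,0.11],[0,0,0.14],[0,0,0.16]], "roll": [0,0,0,0,0,0,0,0]}}

```text
clock: 6.53
tool_pos: [0.4713, -0.333, 0.3139]
eef_rot: [0.228, 0.974, 0.002, 0.003]
contact_force: [-0.1, -0.6, -6.7]
opening: 0.154
```

```bash
python3 - <<'E'
from h import *
s=status.get_state(); print(s["clock"],np.round(s["tool_pos"],4),s["contact_force"],s["opening"])
p=snapshot("scene"); save(p,"scene2.png",(20,80,360,335),2.2)
E
```

```text
6.5333 [ 0.4713 -0.333   0.3139] [-0.08266313 -0.62499324 -6.69065067] 0.15387809345893783
```

View pics/scene2.png

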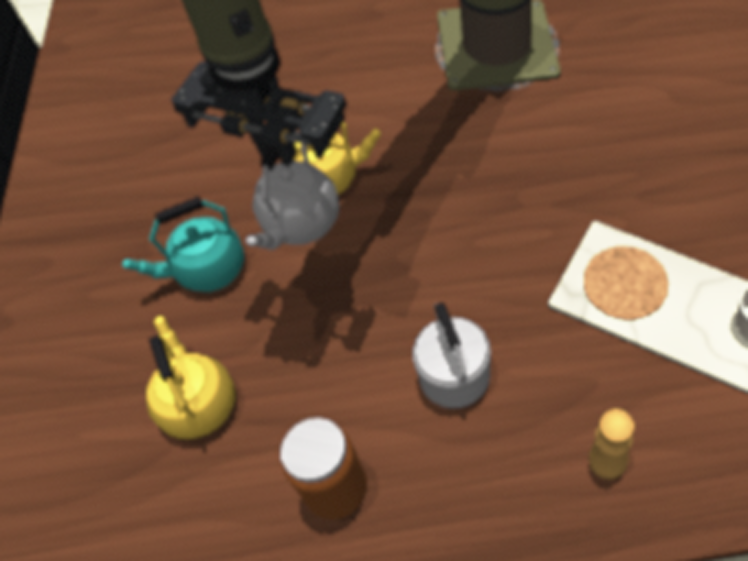

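The teapot is lifted and level, weighing about 0.7 kg, and the neighbours are undisturbed. Now I'll carry and turn it in moderate steps.

Call:
{"method": "carry_out", "body": {"linear": [[0.002,0.01,0],[0.006,0.03,0],[0.01,0.055,0],[0.016,0.085,0],[0.022,0.115,0],[0.028,0.145,0],[0.034,0.175,0],[0.04,0.205,0]], "roll": [0.03,0.1,0.19,0.28,0.38,0.48,0.58,0.68]}}

```text
clock: 7.25
tool_pos: [0.5114, -0.1244, 0.3153]
eef_rot: [-0.115, 0.993, 0.004, 0.003]
contact_force: [0.2, 0.5, -5.7]
opening: 0.154
```

Call:
{"method": "carry_out", "body": {"linear": [[0.006,0.03,0],[0.012,0.06,0],[0.018,0.09,0],[0.024,0.12,0],[0.03,0.15,0],[0.035,0.18,0],[0.039,0.205,0],[0.041,0.22,0]], "roll": [0.1,0.2,0.3,0.4,0.5,0.6,0.68,0.74]}}

```text
clock: 7.92
tool_pos: [0.5498, 0.1024, 0.3136]
eef_rot: [-0.473, 0.881, 0.008, 0.0]
contact_force: [0.1, 1.7, -6.0]
opening: 0.15
```

```bash
python3 - <<'E'
from h import *
from scipy.spatial.transform import Rotation as R
s=status.get_state(); y=R.from_quat(s["eef_rot"]).as_matrix()[:,1]
print(s["clock"],np.round(s["tool_pos"],4),np.round(s["q"],2),"jaw deg",np.degrees(np.arctan2(y[1],y[0])),"spout deg",np.degrees(np.arctan2(y[1],y[0]))-90)
E
```

```text
7.9167 [0.5498 0.1024 0.3136] [ 0.12  0.59 -0.64  1.68  0.39  1.    1.91] jaw deg 146.49858476328544 spout deg 56.498584763285436
```

Call:
{"method": "carry_out", "body": {"linear": [[0.002,0.013,-0.01],[0.002,0.013,-0.03],[0.002,0.013,-0.055],[0.002,0.013,-0.08],[0.002,0.013,-0.1],[0.002,0.013,-0.115],[0.002,0.013,-0.12],[0.002,0.013,-0.12]], "roll": [0.03,0.063,0.063,0.063,0.063,0.063,0.063,0.063]}}

```text
clock: 8.58
tool_pos: [0.5489, 0.1165, 0.1913]
eef_rot: [-0.503, 0.864, 0.01, -0.003]
contact_force: [-0.4, -0.7, -6.2]
opening: 0.15
```

```bash
python3 - <<'E'
from h import *
from scipy.spatial.transform import Rotation as R
s=status.get_state(); y=R.from_quat(s["eef_rot"]).as_matrix()[:,1]
print(s["clock"],np.round(s["tool_pos"],4),"spout deg",np.degrees(np.arctan2(y[1],y[0]))-90)
p=snapshot("scene"); save(p,"scene3.png",(230,120,440,290),3.5)
c=cut_out(p,"cup")[0]; print(c["pixel"],c["confidence"])
w=snapshot("wrist"); save(w,"wrist3.png",scale=1.5)
P,cc,rr=pts(p)
m=(np.hypot(P[:,0]-.552,P[:,1]-.116)<.075)&(P[:,2]>.03)&(P[:,2]<.09)
B=P[m]; print(len(B),B.min(0),B.max(0))
E
```

```text
8.5833 [0.5489 0.1165 0.1913] spout deg 60.37409423120263
[365.1, 219.6] 0.88
173 [0.52252666 0.06366226 0.04501296] [0.60219719 0.17699425 0.08993965]
```

View pics/scene3.png

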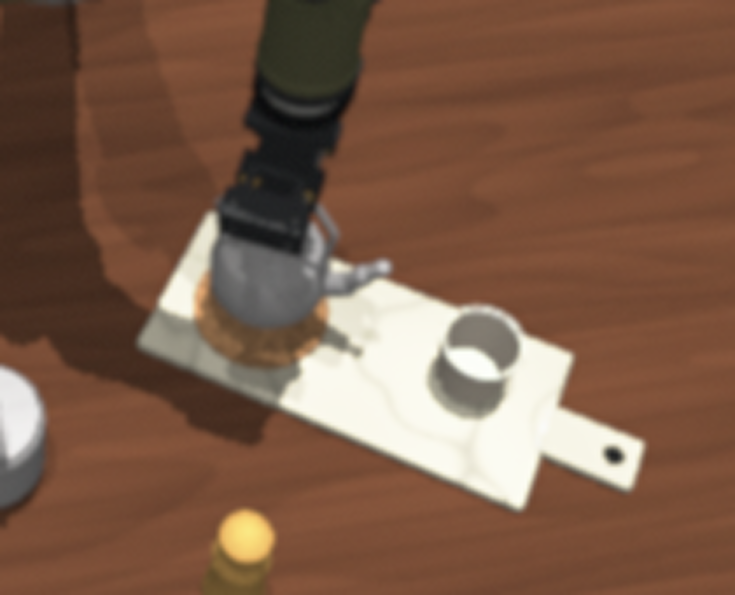

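View pics/wrist3.png

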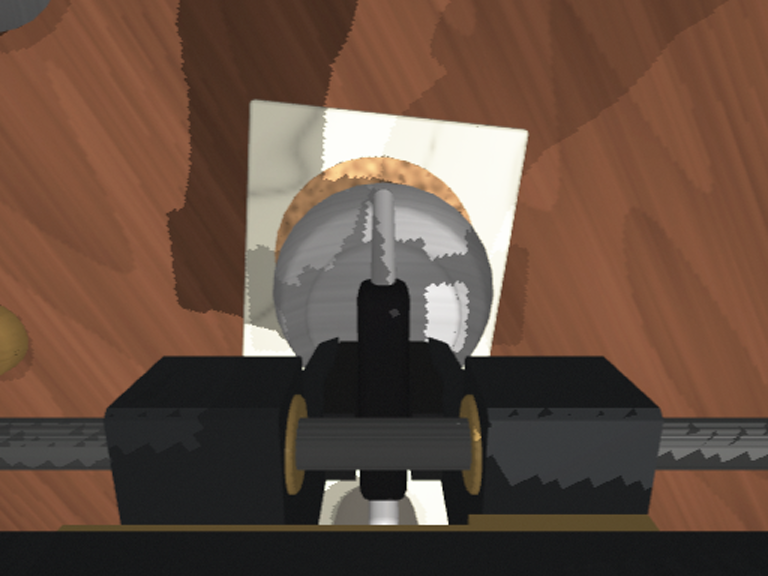

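The spout is at the board's cup side (scene crop (385,268)), and the teapot is level just above the mat with the heading at 60.4°. I'll lower it slowly.

Call:
{"method": "carry_out", "body": {"linear": [[0.002,0,-0.005],[0.003,0,-0.01],[0.003,0,-0.015],[0.003,0,-0.018],[0.003,0,-0.021],[0.003,0,-0.023],[0.003,0,-0.024],[0.003,0,-0.024]], "roll": [0,0,0,0,0,0,0,0]}}

```text
clock: 9.4
tool_pos: [0.5547, 0.1165, 0.17]
eef_rot: [-0.502, 0.865, 0.009, 0.001]
contact_force: [0.8, -0.3, -5.8]
opening: 0.152
```

Call:
{"method": "carry_out", "body": {"linear": [[-0.002,0,-0.001],[-0.002,0,-0.002],[-0.002,0,-0.003],[-0.002,0,-0.004],[-0.002,0,-0.004]], "roll": [0,0,0,0,0]}}

```text
clock: 9.82
tool_pos: [0.5533, 0.1176, 0.167]
eef_rot: [-0.502, 0.865, 0.009, 0.002]
contact_force: [-0.2, 0.6, 2.2]
opening: 0.154
```

The force changed from -6 N to +2 N, so the teapot is standing on the mat. I'll release it.

Call:
{"method": "carry_out", "body": {"linear": [[0,0,0],[0,0,0],[0,0,0],[0,0,0],[0,0,0],[0,0,0],[0,0,0],[0,0,0]], "roll": [0,0,0,0,0,0,0,0], "gripper": 0.8}}

```text
clock: 10.48
tool_pos: [0.5533, 0.1176, 0.1669]
eef_rot: [-0.502, 0.865, 0.009, 0.002]
contact_force: [-0.5, -0.3, -0.2]
opening: 0.735
```

Call:
{"method": "carry_out", "body": {"linear": [[0,0,0],[0,0,0],[0,0,0.01],[0,0,0.02],[0,0,0.04],[0,0,0.07],[0,0,0.1],[0,0,0.13]], "roll": [0,0,0,0,0,0,0,0]}}

```text
clock: 11.15
tool_pos: [0.553, 0.1178, 0.2994]
eef_rot: [-0.502, 0.865, 0.009, 0.002]
contact_force: [0.5, -0.4, -0.1]
opening: 0.805
```

Call:
{"method": "carry_out", "body": {"linear": [[-0.01,-0.03,0.02],[-0.02,-0.06,0.04],[-0.03,-0.1,0.05],[-0.04,-0.14,0.05],[-0.05,-0.18,0.05],[-0.05,-0.21,0.05],[-0.05,-0.23,0.05],[-0.05,-0.23,0.05]], "roll": [0,0,0,0,0,0,0,0]}}

```text
clock: 11.82
tool_pos: [0.5024, -0.1181, 0.35]
eef_rot: [-0.498, 0.867, 0.007, 0.001]
contact_force: [-0.8, -0.4, 0.0]
opening: 0.796
```

```bash
python3 - <<'E'
from h import *
s=status.get_state(); print(s["clock"],np.round(s["tool_pos"],4),np.round(s["contact_force"],1))
p=snapshot("scene"); save(p,"scene4.png",(230,120,440,290),3.5)
p=snapshot("top"); save(p,"top4.png",(100,70,320,220),3.5)
P,cc,rr=pts(p); dark=p["img"][rr,cc].max(1)<90
m=(P[:,2]>.145)&(P[:,2]<.19)&(np.hypot(P[:,0]-.552,P[:,1]-.116)<.05)
B=P[m&dark]; r=cv2.minAreaRect(B[:,:2].astype(np.float32)); print("bar",len(B),r,B[:,2].max())
m=(P[:,2]>.09)&(P[:,2]<.125)&(np.hypot(P[:,0]-.552,P[:,1]-.116)<.13); L=P[m]; d=np.hypot(L[:,0]-r[0][0],L[:,1]-r[0][1]); f=L[np.argsort(d)[-6:]].mean(0); v=f[:2]-r[0]; print("spout",f,np.degrees(np.arctan2(v[1],v[0])),np.hypot(*v))
B=P[(np.hypot(P[:,0]-.65,P[:,1]-.287)<.06)&(P[:,2]>.06)&(P[:,2]<.085)]; c,rad=cv2.minEnclosingCircle(B[:,:2].astype(np.float32)); print("cup",c,rad)
w=np.array(c)-r[0]; print("cup dir",np.degrees(np.arctan2(w[1],w[0])))
B=P[(np.hypot(P[:,0]-.653,P[:,1]+.157)<.06)&(P[:,2]>.14)]; print("pail bar",B.mean(0) if len(B) else None)
E
```

```text
11.8167 [ 0.5024 -0.1181  0.35  ] [-0.8 -0.4  0. ]
bar 46 ((0.5508135557174683, 0.1181555762887001), (0.056759536266326904, 0.00799749605357647), 60.16059875488281) 0.17967967275563734
spout [0.59760764 0.20572553 0.10576421] 61.88163228822074 0.09928838251950725
cup (0.6493693590164185, 0.28631648421287537) 0.03748513385653496
cup dir 59.62627063725855
pail bar [ 0.67052047 -0.15201976  0.16122781]
```

View pics/top4.png

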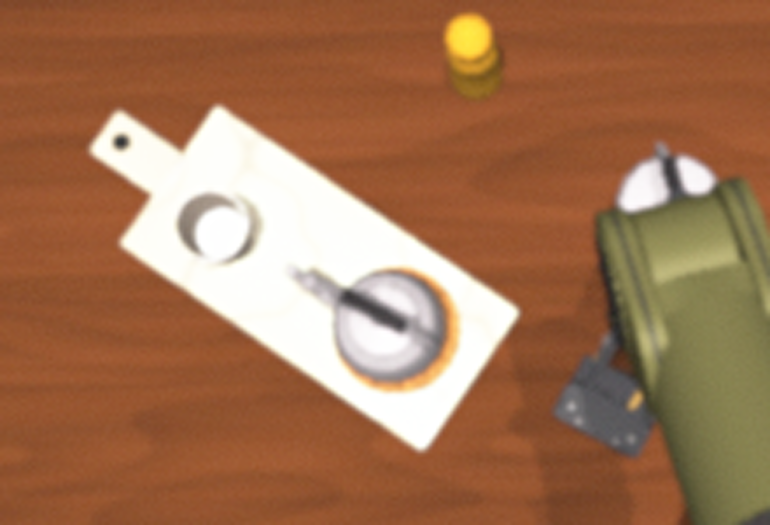

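View pics/scene4.png

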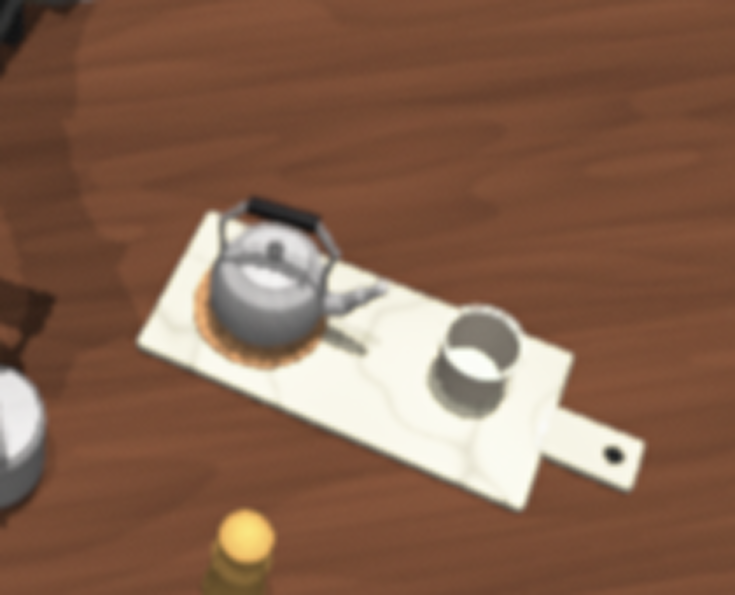

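The teapot stands upright and centred on the mat (top crop (390,325)), with its spout towards the cup (215,230). The robot touches nothing. I'm handing the job in.

```bash
python3 -c "
from plant import finish_job; print(finish_job())"
```

```text
the job is handed in; nothing more can be done
None
```

The steel teapot is standing upright on the cork mat with its spout towards the cup. I handed the job in at about 12 s of the 32 s allowed; it reports no verdict.

- **Move:** I picked the teapot up by its grip bar, carried it over with about 87° of turn, lowered it slowly onto the mat and backed the arm clear.
- **Position:** the last top picture puts the handle bar about 3 mm from the mat's centre.
- **Direction:** the bar lies at 60.2° and the spout tip reads 61.9°, against 59.6° to the cup, well inside the roughly 14° allowed.
- **Cup:** it is within 1 mm of where it started.
- **Pail:** I could not fully check it. The arm partly covered it in the last top picture, so its bar read about 18 mm off from only part of it. The arm and teapot passed well clear of it, no unexpected contact force showed after any move, and it looks unmoved in the pictures.

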